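# Load the blue moulds onto the vacuum-forming platen

### The job

Get the vacuum former ready for the next pull: stand each of the four blue moulds upright on the platen disc that carries its own outline, centred on the outline and turned to match it. Leave the two orange moulds where they are; they belong to another job.

Things in the scene. Friction and masses are not known exactly. Their poses are not given: they have to be found in the camera images.
- blue_round_mid (a point): Solid blue plastic forming mould, plan round, 48 mm diameter. 40 mm high: straight vertical walls to 32 mm, then a step 6 mm in for the top 8 mm. 80 to 170 g. Stands upright and loose on the table. The point is its centre, 20 mm above its underside; z is up.
- blue_square_mid (a point): Solid blue plastic forming mould, plan square, 44 x 44 mm, sides square to its x and y axes. 40 mm high: straight vertical walls to 32 mm, then a step 6 mm in for the top 8 mm. 80 to 170 g. Stands upright and loose on the table. The point is its centre, 20 mm above its underside; z is up.
- blue_hex_mid (a point): Solid blue plastic forming mould, plan regular hexagon, 48 mm across flats (55 mm over corners), one pair of flats faces its +x and -x, so flats repeat every 60 degrees. 40 mm high: straight vertical walls to 32 mm, then a step 6 mm in for the top 8 mm. 80 to 170 g. Stands upright and loose on the table. The point is its centre, 20 mm above its underside; z is up.
- blue_oblong_mid (a point): Solid blue plastic forming mould, plan oblong with half-round ends, 64 mm long along its x axis, 34 mm wide along y. 40 mm high: straight vertical walls to 32 mm, then a step 6 mm in for the top 8 mm. 80 to 170 g. Stands upright and loose on the table. The point is its centre, 20 mm above its underside; z is up.
- orange_round_mid (a point): Solid orange plastic mould of another job, to be left alone; plan round, 48 mm diameter. 40 mm high: straight vertical walls to 32 mm, then a step 6 mm in for the top 8 mm. 80 to 170 g. Stands upright and loose on the table. The point is its centre, 20 mm above its underside; z is up.
- orange_oblong_mid (a point): Solid orange plastic mould of another job, to be left alone; plan oblong with half-round ends, 64 mm long along its x axis, 34 mm wide along y. 40 mm high: straight vertical walls to 32 mm, then a step 6 mm in for the top 8 mm. 80 to 170 g. Stands upright and loose on the table. The point is its centre, 20 mm above its underside; z is up.
- disc_round_top (a point): Fixed green disc, 100 mm diameter, 6 mm thick, on the silver platen (20 mm high), one of four about 115 mm apart; on it a white circle outline, the shape of the blue round mould enlarged by 6 mm all round (a 4 mm wide line, 2 mm clear of the mould) and with the same axes as the mould; its turn does not matter. The point is the centre of its flat top, 26 mm above the table; z is up.
- disc_square_top (a point): Fixed green disc, 100 mm diameter, 6 mm thick, on the silver platen (20 mm high), one of four about 115 mm apart; on it a white square outline, the shape of the blue square mould enlarged by 6 mm all round (a 4 mm wide line, 2 mm clear of the mould) and with the same axes as the mould. The point is the centre of its flat top, 26 mm above the table; z is up.
- disc_hex_top (a point): Fixed green disc, 100 mm diameter, 6 mm thick, on the silver platen (20 mm high), one of four about 115 mm apart; on it a white hexagon outline, the shape of the blue hex mould enlarged by 6 mm all round (a 4 mm wide line, 2 mm clear of the mould) and with the same axes as the mould. The point is the centre of its flat top, 26 mm above the table; z is up.
- disc_oblong_top (a point): Fixed green disc, 100 mm diameter, 6 mm thick, on the silver platen (20 mm high), one of four about 115 mm apart; on it a white oblong outline, the shape of the blue oblong mould enlarged by 6 mm all round (a 4 mm wide line, 2 mm clear of the mould) and with the same axes as the mould. The point is the centre of its flat top, 26 mm above the table; z is up.
Mind the look-alikes: they are no part of the job. Leave any purple or white look-alike of the part that bears blue_oblong_mid alone.

How it is judged:
At the end, for the whole second after the job is handed in: Each blue mould rests upright, flat and released on the disc with its own outline, centre within 12 mm and, except the round one, turned within 15 degrees of the outline (symmetric turns of its shape count as the same). Both orange moulds are within 20 mm of where they began (horizontal distance between blue_round_mid and disc_round_top below 0.012 m and z of blue_round_mid in the frame of disc_round_top between 0.014 and 0.026 m and angle between each of blue_round_mid, blue_square_mid, blue_hex_mid, blue_oblong_mid's own z axis and vertical below 0.12 rad and linear speed of each of blue_round, blue_square, blue_hex, blue_oblong below 0.02 m/s and horizontal distance between blue_square_mid and disc_square_top below 0.012 m and z of blue_square_mid in the frame of disc_square_top between 0.014 and 0.026 m and (angle between the x axis of blue_square_mid and the x axis of disc_square_top, either way round below 0.26 rad or angle between the x axis of blue_square_mid and the x axis of disc_square_top, either way round above 1.31 rad) and horizontal distance between blue_hex_mid and disc_hex_top below 0.012 m and z of blue_hex_mid in the frame of disc_hex_top between 0.014 and 0.026 m and (angle between the x axis of blue_hex_mid and the x axis of disc_hex_top, either way round below 0.26 rad or angle between the x axis of blue_hex_mid and the x axis of disc_hex_top, either way round between 0.787 and 1.307 rad) and horizontal distance between blue_oblong_mid and disc_oblong_top below 0.012 m and z of blue_oblong_mid in the frame of disc_oblong_top between 0.014 and 0.026 m and angle between the x axis of blue_oblong_mid and the x axis of disc_oblong_top, either way round below 0.26 rad and distance of each of orange_round_mid, orange_oblong_mid from where it was at the start of the episode below 0.02 m); the robot touches nothing.
It fails at once if the orange round mould is moved more than 20 mm (distance of orange_round_mid from where it was at the start of the episode above 0.02 m).
It fails at once if the orange oblong mould is moved more than 20 mm (distance of orange_oblong_mid from where it was at the start of the episode above 0.02 m).
It also fails if it takes over 115 s, if anything falls off the work surface, if the arm or the gripper's body presses on something with over 40 N, if the wrist force passes 120 N, or if a joint passes its speed limit or range.

### The arm

A 6-joint arm with a two-finger parallel gripper is mounted at the origin on the work surface. World frame = base frame: x ahead of the robot, y to its left, z up, the work surface at z = 0. Lengths are in m, angles in rad, forces in N, time in s.
With the tool pointing down it reaches from about 0.35 to 0.8 m from the base axis. Payload 7.3 kg.
Tool frame: the origin (TCP) lies at the very end of the fingers, on their centre line; the grasp point (between the pads) lies 19 mm behind it; z points along the fingers, y is the direction in which the jaws open and shut (so a half turn about z gives the same grasp; the last joint's range is limited). The gripper opens to 85 mm and grips with 20 to 120 N. Pads are 22 mm wide; open, the fingers measure 114 mm over their backs; the gripper's body (76 mm by 85 mm) begins 54 mm behind the grasp point. The pads swing forward as they close: fully open they stand 13 mm farther back than shut.
Start: joints at [0.967, 0.342, 1.524, -0, 1.275, -0.146], TCP at [0.232, 0.471, 0.231] pointing down, gripper open.
Joint ranges: [-2.53, 2.53], [-0.77, 2.02], [0.04, 2.7], [-1, 4.14], [0.28, 2.66], [-3.11, 3.11]. Speed limits (rad/s): [2.57, 2.57, 3.14, 3.14, 3.14, 3.14].

### API

Orientations are given as a unit quaternion [x, y, z, w].
In Python, from rig import * gives the robot as it stands.
- The arm moves only by the tool arm_command, never from a script. Its argument "plan" is a list of rows, each a list of 6 numbers: the shift along the world's x, y, z in mm, then the turn, a rotation vector about the world's x, y, z in rad. In form: [[dx, dy, dz, ax, ay, az], ...]. A call has 1 to 5 rows; each row is the pose to reach, as a shift and turn from the pose measured when the call began; what a row does not reach only later rows make up. A row lasts 1/8 s, in which the tool goes at most 62.5 mm and 10.7 degrees, less where a joint would pass 70% of its speed; a pose out of reach is approached as far as the arm can. A call with a gripper value outside its range is refused whole. "gripper" is the finger opening in mm, from 0 to 85.4, set as the call begins (left out, the last holds). The fingers move at their own pace and stop on an object; "newtons" is the grip in N (left out, the last holds). Time passes only in rows, so rows that repeat a pose let the fingers close. It gives the time, the measured TCP pose, the force and the opening at its end, in the units of the state.
- sense(): the state, without advancing time (a new reading comes with each control period).
- snapshot(name): name is "scene" or "top" or "wrist"; returns the picture (480x640x3 uint8, red, green, blue); there is no depth.
- calibration(name): a dict with "vfov" (degrees; the focal length in pixels is half the picture's height over the tangent of half this angle, whatever the lens; pixels are square), "cx", "cy" (the principal point, pixels), "position" and "attitude" of the camera in the world. Camera axes: x right, y up, looking along -z (the intrinsics and any distortion apply to the point x, -y, -z); pixel columns grow to the right and rows downward; lengths in m; the calibration is good to about 2 mm. A picture is of the moment at which its call begins: read the wrist's pose just before it. calibration takes no time and is no camera call; for the wrist camera it gives the pose at the moment of the call.
- hand_in(): hands the job in, once; it reports no verdict.
Trained networks look in the newest picture that a camera, given by its name, has taken for a name from the list of things; names that differ only in an ending like _2 or _b are one class to them, and where a whole thing is asked for, a point or a joint stands for the part that bears it (a point fixed in the world has none). Each returns a list of dicts, best first, with "confidence" (0 to 1); they miss things now and then, are a little off and sometimes report something else, mostly with a low value. They report only what shows in the picture. A call takes as long as a camera call. They do not tell look-alikes from the thing itself.
- outline_of(camera, target): "pixels" (480x640 bool, what is visible of it) and "bbox" ([centre column, centre row, width, height] in pixels, round what is visible of it).
- place_of(camera, target): "position" ([row, column] in pixels: a listed point, or the origin of a listed thing).
The state is a dict: "t": time; "joints": joint angles; "dq": joint speeds; "tau": joint torques, N m; "tcp_pos": TCP position; "tool_rot": TCP orientation; "contact_force": force on the tool from outside, world axes, zero at the start; "moment": the same for the moment, N m; "gripper_width": finger opening in m.
Only numpy, scipy, OpenCV 4.12 (cv2) and the standard library are available. Lean on these libraries where they do the work, as an engineer would, in place of code of your own. Each camera call takes 0.05 s, during which the arm holds its last target.

## Working session

There is one attempt and no reset: what is moved stays moved. The work goes in short steps, Python scripts to look and compute and a tool call to move; the robot and the scene stay as the last step left them, time stands still between calls to the robot, and variables do not carry over. Pictures are saved under pics/ and viewed, and the job is handed in when it is done.

Besides the shell and the picture viewer there is one more tool, called in YAML: its name, and indented under it one key for each argument. arm_command: Moves the arm, as the interface text tells. Its arguments: {"type":"object","properties":{"plan":{"type":"array"},"gripper":{"type":"number"},"newtons":{"type":"number"}},"required":["plan"]}

```bash
ls; mkdir -p pics; python3 - <<'E'
from rig import *
import cv2
s=sense();print(s)
for n in("scene","top","wrist"):
    im=snapshot(n);cv2.imwrite(f"pics/{n}0.png",im[:,:,::-1]);print(n,calibration(n))
E
```

```text
pics
{'t': 0.0, 'joints': array([ 9.66986582e-01,  3.42700373e-01,  1.52503934e+00, -5.87490335e-06,
        1.27539633e+00, -1.46009406e-01]), 'dq': array([ 0.0001262 ,  0.00135432, -0.00133532,  0.00064153,  0.00091266,
        0.000285  ]), 'tau': array([-1.70396735e-03, -4.33697319e+01, -2.46003002e+01, -2.58248701e-04,
        8.02244525e-03, -5.29870863e-05]), 'tcp_pos': array([0.23178782, 0.47060432, 0.23062977]), 'tool_rot': array([ 2.26905615e-01,  9.73916447e-01, -7.19122034e-04, -2.79971171e-04]), 'contact_force': array([-0.7938678 ,  0.35222077, -0.57804271]), 'moment': array([ 0.05673412, -0.03174884, -0.00284795]), 'gripper_width': 0.08547580747088834}
scene {'vfov': 56.54892951947667, 'cx': 324.19373939352505, 'cy': 242.38899923952357, 'position': array([ 0.72260401, -0.43177721,  0.69487724]), 'attitude': array([0.30511676, 0.10150521, 0.29652707, 0.899262  ])}
top {'vfov': 55.27075468331073, 'cx': 320.508104149908, 'cy': 237.3241190113764, 'position': array([ 0.28415806, -0.04737507,  0.84917069]), 'attitude': array([-0.06780516,  0.06580082,  0.70941814, -0.69842581])}
wrist {'vfov': 71.88055696946242, 'cx': 317.76666704160715, 'cy': 242.86871359089238, 'position': array([0.16715681, 0.50253007, 0.3729023 ]), 'attitude': array([-0.12266481, -0.07509196,  0.52306067,  0.84007266])}
```

View pics/top0.png

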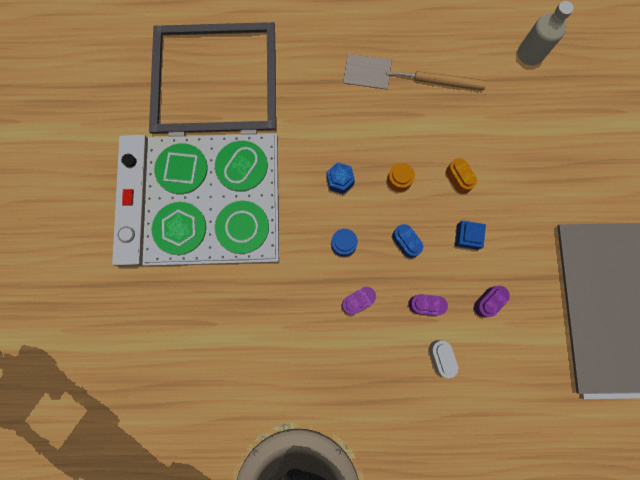

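View pics/scene0.png

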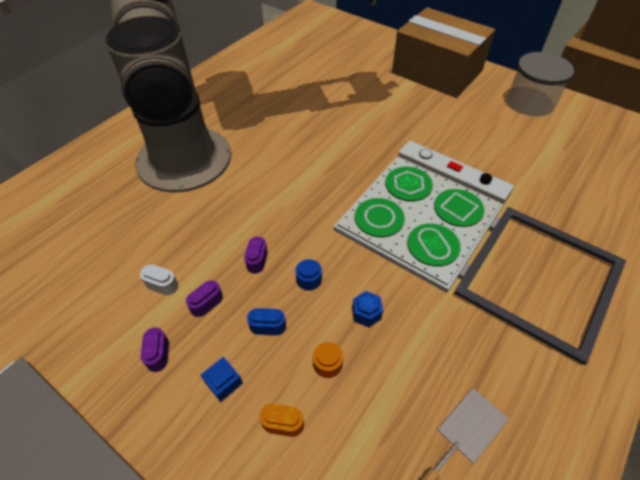

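View pics/wrist0.png

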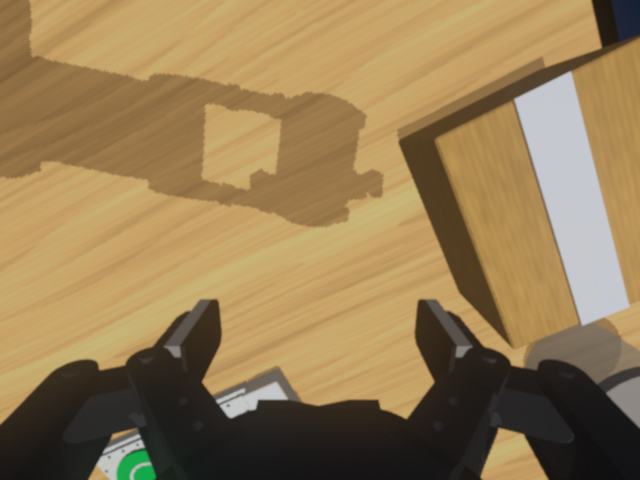

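```bash
cat > h.py <<'E'
import numpy as np, cv2
from scipy.spatial.transform import Rotation as R
from scipy.optimize import minimize
def cam(c):
    f=240/np.tan(np.radians(c['vfov'])/2)
    return f,c['cx'],c['cy'],np.array(c['position']),R.from_quat(c['attitude']).as_matrix()
def proj(c,P):
    f,cx,cy,p,M=cam(c); q=(np.atleast_2d(P)-p)@M
    return np.c_[cx+f*q[:,0]/-q[:,2], cy-f*q[:,1]/-q[:,2]]
def back(c,u,v,z):
    f,cx,cy,p,M=cam(c); d=M@np.array([(u-cx)/f,-(v-cy)/f,-1]); return (p+d*(z-p[2])/d[2])[:2]
def shape(k,g=0.):
    if k=='square':
        a=.022+g; return np.array([[a,a],[-a,a],[-a,-a],[a,-a]])
    if k=='hex':
        r=(.024+g)/np.cos(np.pi/6); t=np.pi/6+np.arange(6)*np.pi/3; return r*np.c_[np.cos(t),np.sin(t)]
    if k=='round':
        t=np.linspace(0,2*np.pi,48,endpoint=False); return (.024+g)*np.c_[np.cos(t),np.sin(t)]
    t=np.linspace(-np.pi/2,np.pi/2,16); r=.017+g
    a=np.c_[.015+r*np.cos(t),r*np.sin(t)]; return np.r_[a,-a]
def outl(k,x,y,a,z,g=0.):
    s=shape(k,g); c,n=np.cos(a),np.sin(a); s=s@np.array([[c,n],[-n,c]])
    return np.c_[s+[x,y],np.full(len(s),z)]
S=4
def fill(pts,shape,roi):
    x0,y0,x1,y1=roi; im=np.zeros(((y1-y0)*S,(x1-x0)*S),np.uint8)
    q=np.round(((pts-[x0,y0])+.5)*S*16-8).astype(np.int32)
    cv2.fillPoly(im,[q.reshape(-1,1,2)],1,shift=4)
    return cv2.resize(im.astype(np.float32),None,fx=1/S,fy=1/S,interpolation=cv2.INTER_AREA)
def render_mould(c,k,x,y,a,z0,roi):
    P=np.r_[outl(k,x,y,a,z0),outl(k,x,y,a,z0+.032),outl(k,x,y,a,z0+.04,-.006)]
    h=cv2.convexHull(proj(c,P).astype(np.float32))[:,0]
    return fill(h,None,roi)
def render_line(c,k,x,y,a,roi):
    return fill(proj(c,outl(k,x,y,a,.026,.006)),None,roi)-fill(proj(c,outl(k,x,y,a,.026,.002)),None,roi)
def fit(rend,mask,x,y,k,roi,angs):
    x0,y0,x1,y1=roi; m=mask[y0:y1,x0:x1].astype(np.float32)
    best=None
    for a in angs:
        fn=lambda p: 1-np.minimum(rend(p[0]/100,p[1]/100,p[2]/2),m).sum()/np.maximum(rend(p[0]/100,p[1]/100,p[2]/2),m).sum()
        r=minimize(fn,[x*100,y*100,a*2],method='Nelder-Mead',options=dict(initial_simplex=np.array([[x*100,y*100,a*2],[x*100+.8,y*100,a*2],[x*100,y*100+.8,a*2],[x*100,y*100,a*2+.4]]),maxiter=150))
        if best is None or r.fun<best.fun: best=r
    return best.x[0]/100,best.x[1]/100,best.x[2]/2,1-best.fun
per={'square':np.pi/2,'hex':np.pi/3,'round':1.,'oblong':np.pi}
def blue(im):
    h=cv2.cvtColor(im,cv2.COLOR_RGB2HSV); return (h[...,0]>100)&(h[...,0]<126)&(h[...,1]>120)&(h[...,2]>35)
def orange(im):
    h=cv2.cvtColor(im,cv2.COLOR_RGB2HSV); return (h[...,0]>8)&(h[...,0]<25)&(h[...,1]>215)
def white(im):
    h=cv2.cvtColor(im,cv2.COLOR_RGB2HSV); return (h[...,1]<110)&(h[...,2]>100)
def fitmould(c,im,k,u,v,z0=0.,mf=blue,r=45,angs=None):
    x,y=back(c,u,v,z0+.02); roi=(max(0,int(u)-r),max(0,int(v)-r),min(640,int(u)+r),min(480,int(v)+r))
    m=mf(im); n,l=cv2.connectedComponents(m.astype(np.uint8)); 
    lab=l[int(v)-3:int(v)+4,int(u)-3:int(u)+4].ravel(); lab=lab[lab>0]; m=l==np.bincount(lab).argmax()
    if angs is None: angs=np.arange(0,per[k],per[k]/4)
    return fit(lambda X,Y,A:render_mould(c,k,X,Y,A,z0,roi),m,x,y,k,roi,angs)
def fitline(c,im,k,u,v,r=32):
    x,y=back(c,u,v,.026); roi=(int(u)-r,int(v)-r,int(u)+r,int(v)+r)
    m=white(im); yy,xx=np.mgrid[:480,:640]; m=m&(np.hypot(xx-u,yy-v)<r*.75)
    return fit(lambda X,Y,A:render_line(c,k,X,Y,A,roi),m,x,y,k,roi,np.arange(0,per[k],per[k]/6))
E
python3 - <<'E'
from rig import *
from h import *
T=calibration('top');Sc=calibration('scene')
ti=cv2.imread('pics/top0.png')[...,::-1].copy();si=cv2.imread('pics/scene0.png')[...,::-1].copy()
vis=ti.copy()
for k,u,v in[('hex',341,177),('round',344,242),('oblong',408,240),('square',471,235)]:
    a=fitmould(T,ti,k,u,v); p=proj(Sc,[a[0],a[1],.02])[0]
    b=fitmould(Sc,si,k,*p); print('mould',k,np.round(a,4),np.round(b,4),p.round())
    for z in(0,.032): cv2.polylines(vis,[np.round(proj(T,outl(k,*a[:3],z))*8).astype(np.int32)],True,(255,255,0),1,shift=3)
for k,u,v in[('square',180,168),('oblong',241,166),('hex',178,228),('round',242,228)]:
    a=fitline(T,ti,k,u,v); p=proj(Sc,[a[0],a[1],.026])[0]
    b=fitline(Sc,si,k,*p); print('disc',k,np.round(a,4),np.round(b,4),p.round())
    cv2.polylines(vis,[np.round(proj(T,outl(k,*a[:3],.026,.004))*8).astype(np.int32)],True,(255,0,0),1,shift=3)
for u,v in[(401,176),(462,175)]: print('orange',back(T,u,v,.02))
cv2.imwrite('pics/vis0.png',cv2.resize(vis[130:330,100:500],None,fx=2,fy=2)[...,::-1])
for n in ['blue_round_mid','blue_square_mid','blue_hex_mid','blue_oblong_mid','disc_round_top','disc_hex_top','disc_square_top','disc_oblong_top']:
    o=place_of('top',n)[:2]; print(n,[(np.round(q['position']),round(q['confidence'],2)) for q in o])
E
```

```text
mould hex [ 0.5578 -0.0849 -0.3835  0.8986] [ 0.5551 -0.0843  0.522   0.8624] [368. 308.]
mould round [ 0.4337 -0.0892  0.1972  0.8932] [ 0.43   -0.0877  0.2656  0.8295] [309. 273.]
mould oblong [ 0.4344 -0.2064  0.5718  0.9032] [ 0.431  -0.2057  0.4617  0.8579] [267. 320.]
mould square [ 0.4431 -0.3226 -0.1565  0.8876] [ 0.4414 -0.3228  1.3121  0.873 ] [222. 378.]
disc square [ 0.5803  0.2167 -0.126   0.7527] [ 0.5788  0.2162 -0.1126  0.2565] [460. 206.]
disc oblong [0.5841 0.1029 2.5778 0.7224] [0.5833 0.1019 2.5703 0.3763] [434. 243.]
disc hex [0.4647 0.2154 0.5878 0.7495] [0.4634 0.2153 0.6105 0.1854] [409. 182.]
disc round [0.465  0.0993 0.1153 0.7355] [0.464  0.0988 0.5875 0.2401] [380. 216.]
orange [ 0.55845304 -0.20003341]
orange [ 0.55850968 -0.3152148 ]
blue_round_mid [(array([242., 344.]), 0.95), (array([174., 462.]), 0.47)]
blue_square_mid [(array([237., 469.]), 0.7)]
blue_hex_mid [(array([178., 342.]), 0.88)]
blue_oblong_mid [(array([359., 444.]), 0.87), (array([308., 430.]), 0.72)]
disc_round_top [(array([225., 242.]), 0.91)]
disc_hex_top [(array([227., 178.]), 0.86)]
disc_square_top [(array([170., 179.]), 0.95)]
disc_oblong_top [(array([165., 243.]), 0.68), (array([236., 471.]), 0.65)]
```

View pics/vis0.png

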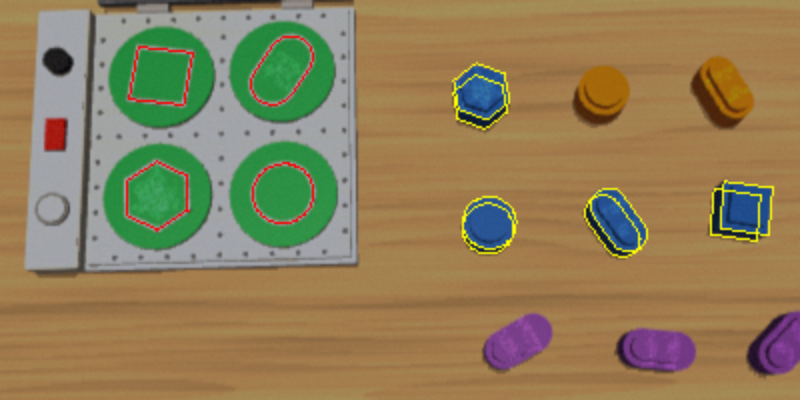

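```bash
python3 - <<'E'
from h import *
ti=cv2.imread('pics/top0.png');si=cv2.imread('pics/scene0.png')
a=cv2.resize(ti[150:270,315:495],None,fx=4,fy=4)[:,:,:]
m=blue(ti[...,::-1].copy())[150:270,315:495].astype(np.uint8)
c,_=cv2.findContours(cv2.resize(m,None,fx=4,fy=4,interpolation=0),0,1)
cv2.drawContours(a,c,-1,(0,0,255),1)
cv2.imwrite('pics/crop0.png',a)
E
```

```text
(no output)
```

View pics/crop0.png

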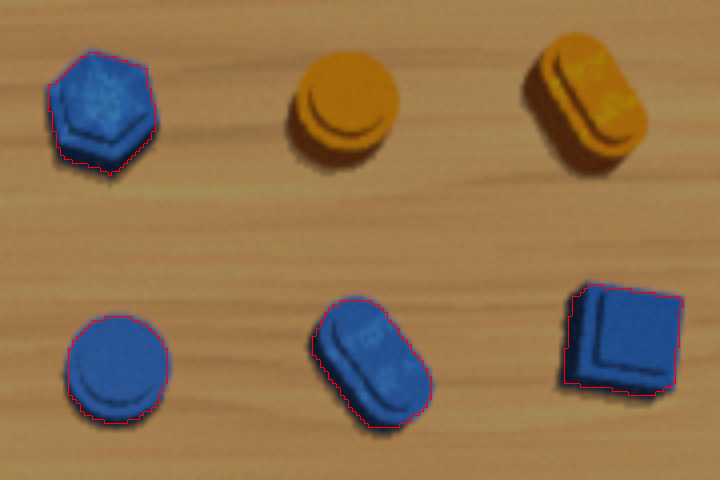

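Blue candidates: the blue oblong is at (408,240) in the top view. Its look-alikes are purple at (359,300), (429,305) and (493,301), white at (444,359) and orange at (462,175). The crop shows (408,240) as the only blue oblong, so I reject the network's picks at (444,359) and (430,308). I start with the round mould.

arm_command:
  plan:
    - [250,-250,0,0,0,0]
    - [250,-250,0,0,0,0]
    - [250,-250,0,0,0,0]
    - [250,-250,0,0,0,0]
    - [250,-250,0,0,0,0]
  gripper: 85
  newtons: 40

```text
t: 1.18
tcp_pos: [0.4543, 0.2484, 0.2316]
tool_rot: [0.227, 0.974, 0.0, 0.0]
contact_force: [-0.3, 1.5, 0.4]
gripper_width: 0.0851
```

arm_command:
  plan:
    - [-22,-337,-100,0,0,0]
    - [-22,-337,-100,0,0,0]
    - [-22,-337,-100,0,0,0]
    - [-22,-337,-100,0,0,0]
    - [-22,-337,-100,0,0,0]

```text
t: 1.8
tcp_pos: [0.4346, -0.0512, 0.1429]
tool_rot: [0.227, 0.974, 0.0, 0.001]
contact_force: [1.4, 0.3, 0.1]
gripper_width: 0.0852
```

```bash
python3 - <<'E'
from rig import *
import cv2
s=sense();print(s['t'],s['tcp_pos'],s['joints'])
im=snapshot("wrist");cv2.imwrite(f"pics/w1.png",im[:,:,::-1])
E
```

```text
1.8 [ 0.43457823 -0.05115196  0.14294621] [-2.93130065e-01  2.85801683e-01  1.88292162e+00  7.78320655e-04
  9.71130432e-01 -1.40675645e+00]
```

View pics/w1.png

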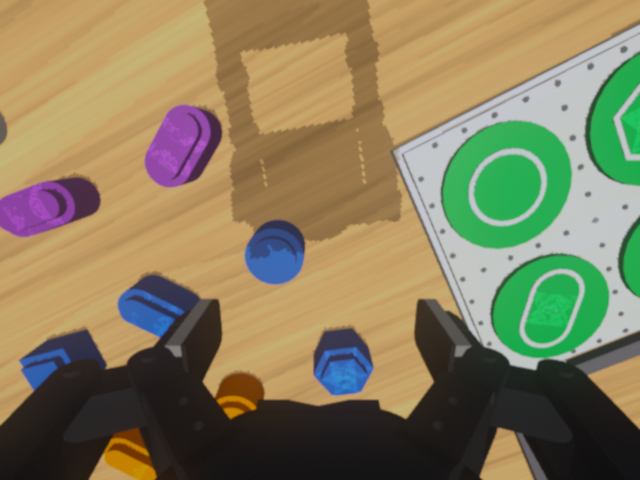

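```bash
python3 - <<'E'
from rig import *
from h import *
C=calibration('wrist');im=cv2.imread('pics/w1.png')[...,::-1].copy()
def gb(im):
    h=cv2.cvtColor(im,cv2.COLOR_RGB2HSV); return (h[...,0]>98)&(h[...,0]<128)&(h[...,1]>100)&(h[...,2]>20)
for k,u,v in[('hex',343,370),('round',275,255)]:
    print(k,np.round(fitmould(C,im,k,u,v,mf=gb,r=60),4))
print(np.round(fitline(C,im,'round',508,186,60),4))
print(np.round(fitline(C,im,'oblong',551,306,60),4))
E
```

```text
hex [ 0.5609 -0.094   0.4326  0.6383]
round [ 0.4326 -0.0986  0.7074  0.8172]
[0.462  0.0904 0.047  0.7854]
[ 0.5791  0.0932 -0.5741  0.768 ]
```

arm_command:
  plan:
    - [-3,-38,-90,0,0,0]
    - [-3,-38,-90,0,0,0]
    - [-3,-38,-90,0,0,0]
    - [-3,-38,-90,0,0,0]

```text
t: 2.35
tcp_pos: [0.4311, -0.095, 0.052]
tool_rot: [0.229, 0.973, -0.001, 0.0]
contact_force: [0.1, 0.1, -0.4]
gripper_width: 0.0853
```

arm_command:
  plan:
    - [1,6,-15,0,0,0]
    - [1,6,-49,0,0,0]
    - [1,6,-49,0,0,0]
    - [1,6,-49,0,0,0]

```text
t: 2.85
tcp_pos: [0.4332, -0.0889, 0.0045]
tool_rot: [0.228, 0.974, -0.001, 0.001]
contact_force: [0.1, 0.5, -0.3]
gripper_width: 0.0851
```

arm_command:
  plan:
    - [0,0,0,0,0,0]
    - [0,0,0,0,0,0]
    - [0,0,0,0,0,0]
    - [0,0,0,0,0,0]
    - [0,0,0,0,0,0]
  gripper: 35

```text
t: 3.48
tcp_pos: [0.4338, -0.0891, 0.0056]
tool_rot: [0.228, 0.974, -0.002, 0.002]
contact_force: [-1.9, 1.5, 9.9]
gripper_width: 0.0473
```

arm_command:
  plan:
    - [0,0,40,0,0,0]
    - [0,0,80,0,0,0]
    - [30,188,80,0,0,0]
    - [30,188,80,0,0,0]
    - [30,188,80,0,0,0]

```text
t: 4.1
tcp_pos: [0.4635, 0.0976, 0.086]
tool_rot: [0.229, 0.973, -0.001, 0.003]
contact_force: [1.0, -0.4, -1.2]
gripper_width: 0.0466
```

arm_command:
  plan:
    - [0,0,0,0,0,0]
    - [0,0,0,0,0,0]

```text
t: 4.35
tcp_pos: [0.4631, 0.0978, 0.086]
tool_rot: [0.228, 0.974, -0.002, 0.002]
contact_force: [-0.2, -0.4, -1.2]
gripper_width: 0.0468
```

```bash
python3 - <<'E'
from rig import *
import cv2
im=snapshot("wrist");cv2.imwrite(f"pics/w2.png",im[:,:,::-1])
s=sense();print(s['t'],s['tcp_pos'],s['contact_force'],s['dq'])
E
```

```text
4.4 [0.46316184 0.09701063 0.08599034] [-0.71517612 -0.22320482 -1.10380604] [-2.52394054e-02 -5.58203598e-04  1.84023863e-03 -2.16344351e-05
 -8.91525421e-04  8.18677293e-04]
```

View pics/w2.png

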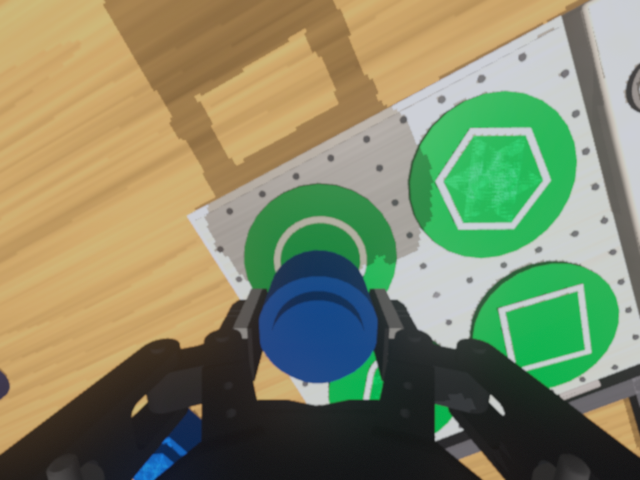

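The round mould is held upright (centre ~(318,320)) and sits over its circle. Next I lower it.

arm_command:
  plan:
    - [1,2,-30,0,0,0]
    - [1,2,-48,0,0,0]
    - [1,2,-53,0,0,0]
    - [1,2,-53,0,0,0]
    - [1,2,-53,0,0,0]

```text
t: 5.03
tcp_pos: [0.4648, 0.0986, 0.0337]
tool_rot: [0.229, 0.973, -0.001, 0.003]
contact_force: [-0.5, -0.2, -1.6]
gripper_width: 0.0469
```

arm_command:
  plan:
    - [0,0,-2,0,0,0]
    - [0,0,-2,0,0,0]

```text
t: 5.28
tcp_pos: [0.4649, 0.0986, 0.032]
tool_rot: [0.229, 0.973, -0.001, 0.003]
contact_force: [-0.4, 0.3, -1.5]
gripper_width: 0.0468
```

arm_command:
  plan:
    - [0,0,0,0,0,0]
    - [0,0,0,0,0,0]
    - [0,0,0,0,0,0]
  gripper: 75

```text
t: 5.65
tcp_pos: [0.465, 0.0987, 0.0321]
tool_rot: [0.229, 0.973, -0.001, 0.003]
contact_force: [0.9, 0.0, 0.2]
gripper_width: 0.0754
```

arm_command:
  plan:
    - [0,0,50,0,0,0]
    - [0,0,100,0,0,0]
    - [0,0,100,0,0,0]

```text
t: 6.02
tcp_pos: [0.4674, 0.0989, 0.1356]
tool_rot: [0.229, 0.973, -0.0, 0.007]
contact_force: [-0.4, 0.5, 0.3]
gripper_width: 0.0751
```

```bash
python3 - <<'E'
from rig import *
import cv2
im=snapshot("scene");cv2.imwrite(f"pics/s2.png",im[120:330,200:520,::-1])
s=sense();print(s['t'],s['tcp_pos'],s['contact_force'])
E
```

```text
6.075 [0.4658821  0.09876308 0.13346227] [ 0.09248968 -0.45829472 -1.68986202]
```

View pics/s2.png

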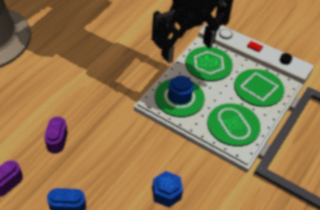

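The round mould stands on its circle. Next is the hex: I hover over it and measure with the wrist camera.

arm_command:
  plan:
    - [90,-184,30,0,0,0.47]
    - [90,-184,30,0,0,0.47]
    - [90,-184,30,0,0,0.47]
    - [90,-184,30,0,0,0.47]
    - [90,-184,30,0,0,0.47]
  gripper: 85

```text
t: 6.7
tcp_pos: [0.5558, -0.0872, 0.1617]
tool_rot: [-0.002, 1.0, 0.001, 0.004]
contact_force: [0.4, 0.8, 0.0]
gripper_width: 0.085
```

arm_command:
  plan:
    - [0,0,0,0,0,0]
    - [0,0,0,0,0,0]

```text
t: 6.95
tcp_pos: [0.555, -0.086, 0.1608]
tool_rot: [-0.003, 1.0, 0.001, 0.003]
contact_force: [0.8, -0.1, -0.2]
gripper_width: 0.0851
```

```bash
cat >> h.py <<'E'
def gb(im):
    h=cv2.cvtColor(im,cv2.COLOR_RGB2HSV); return (h[...,0]>98)&(h[...,0]<128)&(h[...,1]>100)&(h[...,2]>20)
def yaw(s):
    y=R.from_quat(s['tool_rot']).as_matrix()[:,1]; return np.arctan2(y[1],y[0])
E
python3 - <<'E'
from rig import *
from h import *
s=sense();C=calibration('wrist')
im=snapshot("wrist")
print(s['t'],s['tcp_pos'],yaw(s),s['joints'],np.abs(s['dq']).max())
print(proj(C,[[.5565,-.0846,.02],s['tcp_pos']]))
k='hex';u,v=proj(C,[.5565,-.0846,.02])[0];f=fitmould(C,im,k,u,v,mf=gb,r=80)
print(np.round(f,4))
vis=im.copy()
for z,g in((0,0),(.032,0),(.04,-.006)): cv2.polylines(vis,[np.round(proj(C,outl(k,*f[:3],z,g))*8).astype(np.int32)],True,(255,255,0),1,shift=3)
cv2.imwrite("pics/w3.png",vis[:,:,::-1])
E
```

```text
6.95 [ 0.55503427 -0.08603656  0.16080121] 1.5759641646314702 [-0.29240084  0.46862419  1.53131916  0.00423842  1.13585966 -1.87013316] 0.010409553992767372
[[319.70875475 230.74831629]
 [318.7766563  303.7998009 ]]
[ 0.5582 -0.0854  0.7697  0.8851]
```

View pics/w3.png

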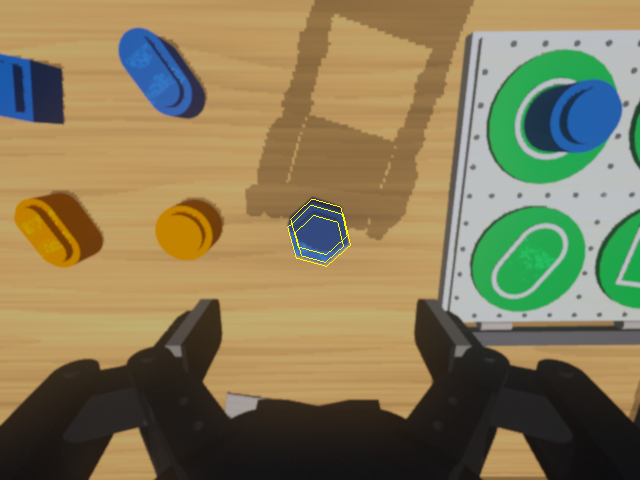

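```bash
python3 - <<'E'
from rig import *
from h import *
C=calibration('wrist');im=snapshot("wrist")
c=im[185:280,270:370]; c=np.clip(c.astype(float)*1.8,0,255).astype(np.uint8)
out=[c]
for a in(.5,.6,.7):
    v=cv2.resize(c,None,fx=4,fy=4,interpolation=cv2.INTER_CUBIC)
    for z,g in((.032,0),(.04,-.006)): cv2.polylines(v,[np.round(((proj(C,outl('hex',.5572,-.085,a,z,g))-[270,185])*4+2)*8).astype(np.int32)],True,(255,255,0),1,shift=3)
    out.append(v)
out[0]=cv2.resize(c,None,fx=4,fy=4,interpolation=cv2.INTER_CUBIC)
o=np.vstack([np.hstack(out[:2]),np.hstack(out[2:])]);o=cv2.resize(o,(800,600) if 0 else (780,int(780*o.shape[0]/o.shape[1])))[:600] if 0 else cv2.resize(o,(630,598))
cv2.imwrite('pics/hx.png',o[...,::-1])
E
```

```text
(no output)
```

View pics/hx.png

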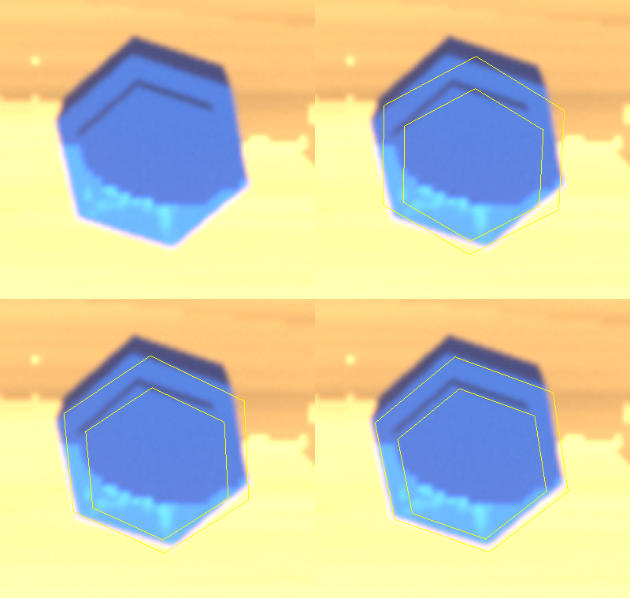

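The hex is at about (0.555, -0.087), with its flats near 0.76 rad (mod 60°). I correct the yaw and descend.

arm_command:
  plan:
    - [0,-1,-20,0,0,0.21]
    - [0,-1,-60,0,0,0.21]
    - [0,-1,-115,0,0,0.21]
    - [0,-1,-156,0,0,0.21]
    - [0,-1,-157,0,0,0.21]

```text
t: 7.68
tcp_pos: [0.5532, -0.0859, 0.0019]
tool_rot: [-0.108, 0.994, 0.002, 0.001]
contact_force: [0.4, 0.2, 0.6]
gripper_width: 0.0853
```

arm_command:
  plan:
    - [0,0,0,0,0,0]
    - [0,0,0,0,0,0]
    - [0,0,0,0,0,0]
    - [0,0,0,0,0,0]
    - [0,0,0,0,0,0]
  gripper: 35

```text
t: 8.3
tcp_pos: [0.5544, -0.0861, 0.0039]
tool_rot: [-0.108, 0.994, 0.002, 0.003]
contact_force: [-0.1, 1.1, 7.6]
gripper_width: 0.0476
```

arm_command:
  plan:
    - [0,0,45,0,0,0]
    - [0,0,105,0,0,0]
    - [-40,60,110,0,0,0]
    - [-90,301,110,0,0,-0.14]
    - [-90,301,110,0,0,-0.14]

```text
t: 8.93
tcp_pos: [0.4923, 0.0891, 0.1148]
tool_rot: [-0.037, 0.999, 0.002, 0.004]
contact_force: [1.1, -0.1, -0.9]
gripper_width: 0.0471
```

```bash
python3 - <<'E'
from rig import *
from h import *
s=sense();C=calibration('wrist');im=snapshot("wrist")
print(s['t'],s['tcp_pos'],yaw(s),np.abs(s['dq']).max())
cv2.imwrite('pics/w4.png',im[...,::-1])
E
```

```text
8.925 [0.49232877 0.08914328 0.11479351] 1.6441617629027605 0.9867469052370943
```

View pics/w4.png

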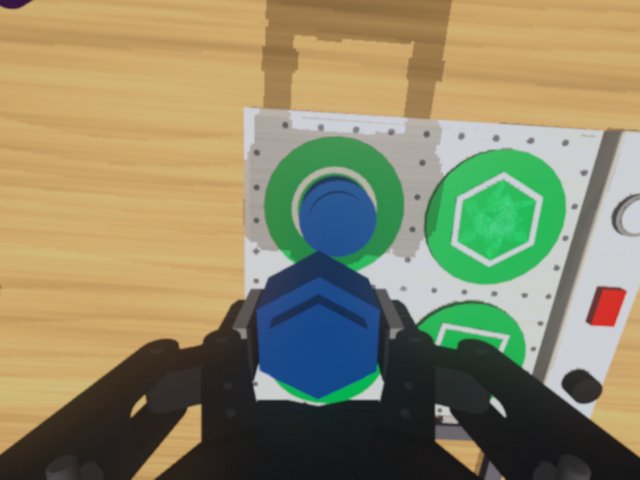

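```bash
python3 - <<'E'
from rig import *
from h import *
im=cv2.imread('pics/w4.png')[...,::-1].copy(); C=calibration('wrist')
f=fitline(C,im,'hex',498,218,62);print(np.round(f,4),f[2]%(np.pi/3))
s=sense();print(s['tcp_pos'],yaw(s))
ti=cv2.imread('pics/top0.png')[...,::-1].copy(); T=calibration('top')
for k,u,v in[('square',180,168),('oblong',241,166),('hex',178,228)]:
  for r in(26,30,36,40):
    print(k,r,np.round(fitline(T,ti,k,u,v,r),4))
E
```

```text
[0.4598 0.2213 0.6057 0.7691] 0.6056786787613996
[0.48957902 0.0958655  0.1145559 ] 1.6495862886542216
square 26 [ 0.5803  0.217  -0.1261  0.7371]
square 30 [ 0.5803  0.2167 -0.126   0.7527]
square 36 [ 0.5803  0.2167 -0.126   0.4435]
square 40 [0.5806 0.2169 1.4416 0.2203]
oblong 26 [0.5837 0.1028 2.581  0.7028]
oblong 30 [0.5841 0.1029 2.5778 0.7224]
oblong 36 [0.5842 0.1028 2.5624 0.4117]
oblong 40 [ 0.5842  0.1029 -0.5796  0.2037]
hex 26 [0.4647 0.2154 0.5878 0.7495]
hex 30 [0.4647 0.2154 0.5878 0.7495]
hex 36 [0.4652 0.2156 0.6034 0.6059]
hex 40 [0.4647 0.2156 0.5701 0.2602]
```

arm_command:
  plan:
    - [-26,119,0,0,0,0]
    - [-26,119,0,0,0,0]
    - [-26,119,-20,0,0,0]
    - [-26,119,-50,0,0,0]
    - [-26,119,-50,0,0,0]

```text
t: 9.6
tcp_pos: [0.4622, 0.2146, 0.0636]
tool_rot: [-0.04, 0.999, 0.003, 0.001]
contact_force: [0.7, -0.6, -0.5]
gripper_width: 0.0477
```

arm_command:
  plan:
    - [0,0,0,0,0,0]

```text
t: 9.72
tcp_pos: [0.4629, 0.2146, 0.0647]
tool_rot: [-0.039, 0.999, 0.003, 0.001]
contact_force: [-0.0, 0.5, -1.4]
gripper_width: 0.0476
```

arm_command:
  plan:
    - [1,1,-20,0,0,0]
    - [1,1,-30,0,0,0]
    - [1,1,-34,0,0,0]
    - [1,1,-34,0,0,0]

```text
t: 10.22
tcp_pos: [0.4641, 0.2156, 0.031]
tool_rot: [-0.039, 0.999, 0.003, 0.002]
contact_force: [0.3, 0.8, -1.6]
gripper_width: 0.0475
```

arm_command:
  plan:
    - [0,0,0,0,0,0]
    - [0,0,0,0,0,0]
    - [0,0,0,0,0,0]
  gripper: 72

```text
t: 10.6
tcp_pos: [0.4643, 0.2156, 0.0313]
tool_rot: [-0.039, 0.999, 0.003, 0.002]
contact_force: [-0.3, -0.0, 0.6]
gripper_width: 0.0722
```

arm_command:
  plan:
    - [0,0,50,0,0,0]
    - [0,0,110,0,0,0]
    - [0,0,120,0,0,0]

```text
t: 10.98
tcp_pos: [0.4664, 0.2163, 0.1554]
tool_rot: [-0.039, 0.999, 0.004, 0.006]
contact_force: [-0.4, 0.1, 0.2]
gripper_width: 0.0718
```

```bash
python3 - <<'E'
from rig import *
from h import *
im=snapshot("wrist")
s=sense();print(s['t'],s['tcp_pos'],s['joints'])
cv2.imwrite('pics/w5.png',im[...,::-1])
E
```

```text
11.025 [0.4657506  0.21611782 0.15452661] [ 0.28179444  0.39137605  1.67949847  0.00613748  1.05935932 -1.37095845]
```

View pics/w5.png

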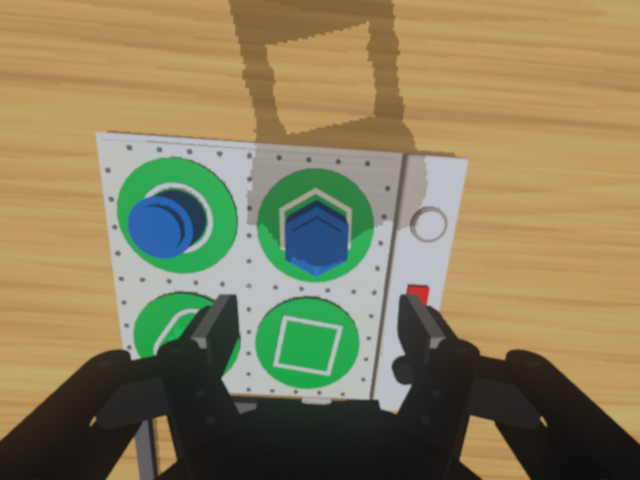

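Hex and round both sit inside their outlines. Next is the blue oblong.

arm_command:
  plan:
    - [-33,-422,0,0,0,0.44]
    - [-33,-422,0,0,0,0.44]
    - [-33,-422,0,0,0,0.44]
    - [-33,-422,0,0,0,0.44]
    - [-33,-422,0,0,0,0.44]
  gripper: 70

```text
t: 11.65
tcp_pos: [0.4413, -0.0814, 0.1522]
tool_rot: [-0.257, 0.966, 0.006, 0.003]
contact_force: [1.0, -0.6, 0.5]
gripper_width: 0.0699
```

arm_command:
  plan:
    - [0,-110,0,0,0,0]
    - [0,-110,0,0,0,0]
    - [0,-110,0,0,0,0]
    - [0,-110,0,0,0,0]

```text
t: 12.15
tcp_pos: [0.4405, -0.1905, 0.1509]
tool_rot: [-0.256, 0.967, 0.007, 0.002]
contact_force: [-0.7, 0.5, 0.2]
gripper_width: 0.07
```

```bash
python3 - <<'E'
from rig import *
from h import *
s=sense();C=calibration('wrist');im=snapshot("wrist")
print(s['t'],s['tcp_pos'],yaw(s),s['joints'],np.abs(s['dq']).max())
k='oblong';u,v=proj(C,[.4327,-.206,.02])[0];f=fitmould(C,im,k,u,v,mf=gb,r=80)
print(np.round(f,4))
vis=im.copy()
for z,g in((0,0),(.032,0),(.04,-.006)): cv2.polylines(vis,[np.round(proj(C,outl(k,*f[:3],z,g))*8).astype(np.int32)],True,(255,255,0),1,shift=3)
cv2.imwrite("pics/w6.png",vis[:,:,::-1])
E
```

```text
12.15 [ 0.44049331 -0.19047332  0.15094237] 2.08946521051526 [-0.5760869   0.34908812  1.75875779  0.01414162  1.04130155 -2.67269577] 0.028090004072083223
[ 0.4342 -0.2067  0.5883  0.9087]
```

View pics/w6.png

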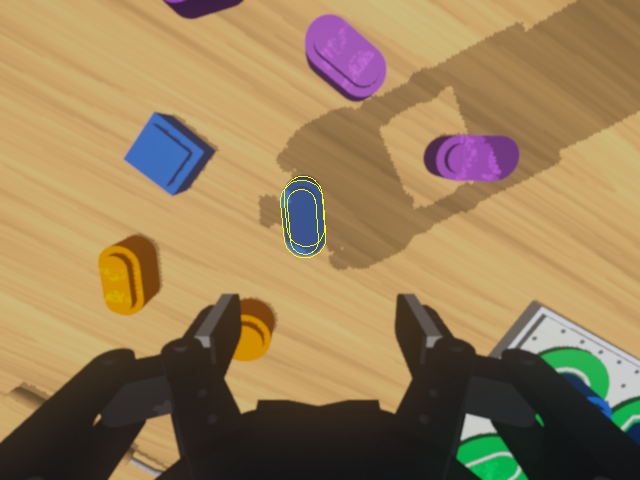

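Only the blue oblong (at (303,217)) fits the target and the fitted outline matches it. I go down.

arm_command:
  plan:
    - [-7,-16,-20,0,0,0.07]
    - [-7,-16,-60,0,0,0.07]
    - [-7,-16,-110,0,0,0.07]
    - [-7,-16,-147,0,0,0.07]
    - [-7,-16,-147,0,0,0.07]

```text
t: 12.82
tcp_pos: [0.4322, -0.2034, 0.0022]
tool_rot: [-0.292, 0.956, 0.009, 0.0]
contact_force: [-0.3, -0.8, -0.4]
gripper_width: 0.07
```

arm_command:
  plan:
    - [0,0,0,0,0,0]
    - [0,0,0,0,0,0]
    - [0,0,0,0,0,0]
    - [0,0,0,0,0,0]
    - [0,0,0,0,0,0]
  gripper: 22

```text
t: 13.45
tcp_pos: [0.4333, -0.2037, 0.004]
tool_rot: [-0.292, 0.956, 0.008, 0.001]
contact_force: [0.3, 2.6, 7.6]
gripper_width: 0.0332
```

arm_command:
  plan:
    - [0,0,45,0,0,0]
    - [0,0,105,0,0,-0.15]
    - [60,120,110,0,0,-0.33]
    - [110,230,110,0,0,-0.5]
    - [150,306,110,0,0,-0.68]

```text
t: 14.08
tcp_pos: [0.5071, -0.055, 0.1135]
tool_rot: [0.026, 1.0, 0.007, 0.005]
contact_force: [1.4, -1.1, -2.2]
gripper_width: 0.0335
```

```bash
python3 - <<'E'
from rig import *
from h import *
s=sense()
print(s['t'],s['tcp_pos'],yaw(s),s['joints'],s['gripper_width'])
E
```

```text
14.075 [ 0.50712985 -0.05495626  0.11354548] 1.5186479545288125 [-0.268067    0.440258    1.73441762  0.01917626  0.96130569 -1.79758536] 0.033524671198857776
```

arm_command:
  plan:
    - [77,157,0,0,0,-0.51]
    - [77,157,0,0,0,-0.51]
    - [77,157,0,0,0,-0.51]
    - [77,157,-20,0,0,-0.51]
    - [77,157,-50,0,0,-0.51]

```text
t: 14.7
tcp_pos: [0.585, 0.1033, 0.0644]
tool_rot: [0.276, 0.961, 0.006, 0.008]
contact_force: [0.7, 0.1, -1.4]
gripper_width: 0.0332
```

arm_command:
  plan:
    - [0,0,0,0,0,0]
    - [0,0,0,0,0,0]

```text
t: 14.95
tcp_pos: [0.5857, 0.1033, 0.0658]
tool_rot: [0.277, 0.961, 0.006, 0.009]
contact_force: [-0.6, 0.8, -1.4]
gripper_width: 0.0336
```

```bash
python3 - <<'E'
from rig import *
from h import *
s=sense();im=snapshot('wrist')
print(s['t'],s['tcp_pos'],yaw(s),s['joints'],s['gripper_width'])
print(R.from_quat(s['tool_rot']).as_matrix()[:,2])
cv2.imwrite("pics/w7.png",im[:,:,::-1])
E
```

```text
14.95 [0.58569892 0.10329164 0.06584542] 1.010463250628446 [ 0.04226209  0.62670055  1.54729223  0.00807129  0.94709095 -0.97273563] 0.03358577724507121
[ 0.02022736  0.00741277 -0.99976793]
```

View pics/w7.png

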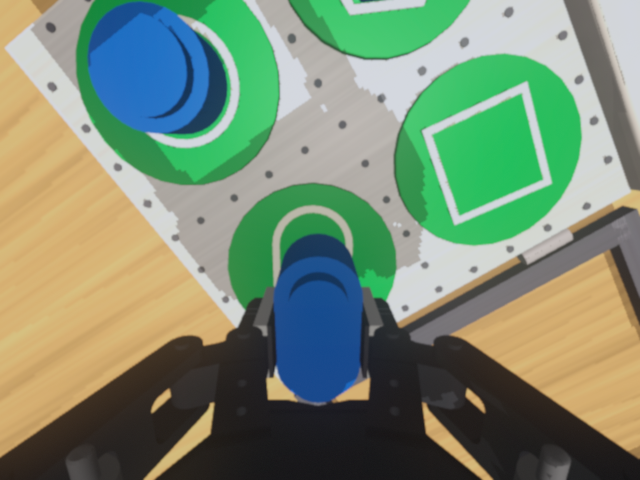

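arm_command:
  plan:
    - [-2,-1,-15,-0.007,0.02,0]
    - [-2,-1,-30,-0.007,0.02,0]
    - [-2,-1,-35,-0.007,0.02,0]
    - [-2,-1,-35,-0.007,0.02,0]

```text
t: 15.5
tcp_pos: [0.5837, 0.1021, 0.0306]
tool_rot: [0.277, 0.961, 0.0, -0.0]
contact_force: [-0.0, 0.4, -2.0]
gripper_width: 0.0333
```

arm_command:
  plan:
    - [0,0,0,0,0,0]
    - [0,0,0,0,0,0]
    - [0,0,0,0,0,0]
  gripper: 62

```text
t: 15.88
tcp_pos: [0.5838, 0.1022, 0.0307]
tool_rot: [0.277, 0.961, 0.0, 0.0]
contact_force: [-0.1, -0.5, 0.2]
gripper_width: 0.0621
```

arm_command:
  plan:
    - [0,0,50,0,0,0]
    - [0,0,110,0,0,0]
    - [0,0,120,0,0,0]

```text
t: 16.25
tcp_pos: [0.5862, 0.1024, 0.1556]
tool_rot: [0.277, 0.961, 0.002, 0.004]
contact_force: [0.3, 0.3, -0.2]
gripper_width: 0.0619
```

```bash
python3 - <<'E'
from rig import *
from h import *
im=snapshot("wrist")
s=sense();print(s['t'],s['tcp_pos'],s['joints'],yaw(s))
cv2.imwrite('pics/w8.png',im[...,::-1])
E
```

```text
16.3 [0.58549565 0.10228866 0.15453539] [ 4.38466481e-02  5.30491349e-01  1.44286295e+00  4.40104014e-04
  1.16102008e+00 -9.66619909e-01] 1.0103053342901298
```

View pics/w8.png

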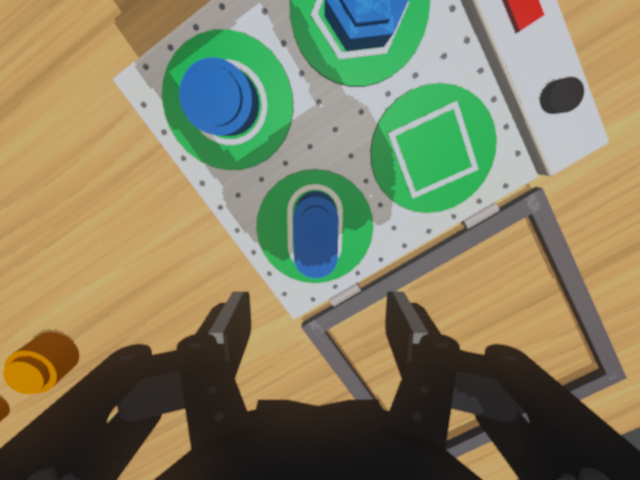

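arm_command:
  plan:
    - [-135,-410,0,0,0,0.36]
    - [-135,-410,0,0,0,0.36]
    - [-135,-410,0,0,0,0.36]
    - [-135,-410,0,0,0,0.36]
    - [-135,-410,0,0,0,0.36]
  gripper: 85

```text
t: 16.92
tcp_pos: [0.4884, -0.1884, 0.152]
tool_rot: [0.1, 0.995, 0.002, 0.002]
contact_force: [0.7, -0.8, -0.2]
gripper_width: 0.0851
```

arm_command:
  plan:
    - [-40,-125,0,0,0,0]
    - [-40,-125,0,0,0,0]
    - [-40,-125,0,0,0,0]
    - [-40,-125,0,0,0,0]

```text
t: 17.42
tcp_pos: [0.4477, -0.313, 0.1507]
tool_rot: [0.101, 0.995, 0.003, 0.001]
contact_force: [-0.4, 1.0, -0.2]
gripper_width: 0.085
```

```bash
python3 - <<'E'
from rig import *
from h import *
s=sense();C=calibration('wrist');im=snapshot("wrist")
print(s['t'],s['tcp_pos'],yaw(s),s['joints'],np.abs(s['dq']).max())
k='square';u,v=proj(C,[.4423,-.3227,.02])[0];f=fitmould(C,im,k,u,v,mf=gb,r=80)
print(np.round(f,4),R.from_quat(s['tool_rot']).as_matrix()[:,2])
vis=im.copy()
for z,g in((0,0),(.032,0),(.04,-.006)): cv2.polylines(vis,[np.round(proj(C,outl(k,*f[:3],z,g))*8).astype(np.int32)],True,(255,255,0),1,shift=3)
cv2.imwrite("pics/w9.png",vis[:,:,::-1])
E
```

```text
17.425 [ 0.44774659 -0.31297397  0.15070295] 1.3690481028727406 [-0.7541974   0.4575844   1.58149428  0.00739675  1.10493196 -2.1265712 ] 0.041268026704327734
[ 0.4433 -0.3237  1.413   0.8944] [ 0.00277059  0.00646443 -0.99997527]
```

View pics/w9.png

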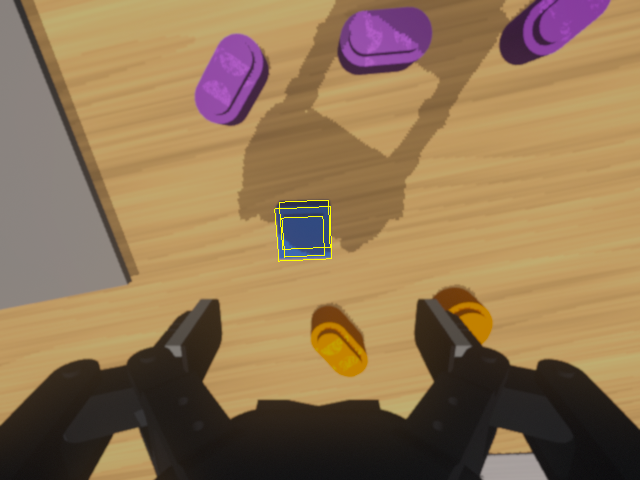

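arm_command:
  plan:
    - [-5,-10,-20,0,0,0.02]
    - [-5,-10,-60,0,0,0.02]
    - [-5,-10,-110,0,0,0.02]
    - [-5,-10,-147,0,0,0.02]
    - [-5,-10,-147,0,0,0.02]

```text
t: 18.1
tcp_pos: [0.4423, -0.3189, 0.0016]
tool_rot: [0.089, 0.996, 0.005, -0.001]
contact_force: [0.1, 0.5, 0.6]
gripper_width: 0.0852
```

arm_command:
  plan:
    - [0,0,0,0,0,0]
    - [0,0,0,0,0,0]
    - [0,0,0,0,0,0]
    - [0,0,0,0,0,0]
    - [0,0,0,0,0,0]
  gripper: 32

```text
t: 18.73
tcp_pos: [0.4434, -0.3194, 0.0034]
tool_rot: [0.089, 0.996, 0.005, 0.0]
contact_force: [0.6, 1.9, 5.6]
gripper_width: 0.0436
```

arm_command:
  plan:
    - [0,0,45,0,0,0]
    - [0,0,105,0,0,0]
    - [40,120,110,0,0,0.05]
    - [80,350,110,0,0,0.05]
    - [80,350,110,0,0,0.05]

```text
t: 19.35
tcp_pos: [0.4888, -0.1363, 0.1129]
tool_rot: [0.064, 0.998, 0.004, 0.001]
contact_force: [1.4, 0.1, -0.1]
gripper_width: 0.0434
```

arm_command:
  plan:
    - [91,353,0,0,0,0]
    - [91,353,0,0,0,0]
    - [91,353,0,0,0,0]
    - [91,353,0,0,0,0]
    - [91,353,0,0,0,0]

```text
t: 19.98
tcp_pos: [0.5668, 0.1669, 0.1136]
tool_rot: [0.064, 0.998, 0.004, 0.001]
contact_force: [1.0, -0.5, -1.0]
gripper_width: 0.0433
```

arm_command:
  plan:
    - [20,55,0,0,0,0]
    - [20,55,0,0,0,0]
    - [20,55,0,0,0,0]

```text
t: 20.35
tcp_pos: [0.5864, 0.2217, 0.1136]
tool_rot: [0.064, 0.998, 0.004, 0.001]
contact_force: [-0.0, -0.9, -1.4]
gripper_width: 0.0436
```

```bash
python3 - <<'E'
from rig import *
from h import *
s=sense();im=snapshot('wrist')
print(s['t'],s['tcp_pos'],yaw(s),s['joints'],s['gripper_width'])
print(R.from_quat(s['tool_rot']).as_matrix()[:,2])
cv2.imwrite("pics/w10.png",im[:,:,::-1])
E
```

```text
20.35 [0.58637067 0.22167027 0.11364641] 1.4423959742256676 [ 0.23563804  0.62868008  1.38652379  0.00796187  1.12162502 -1.21019004] 0.04356323617445784
[ 0.00296964  0.00808887 -0.99996288]
```

View pics/w10.png

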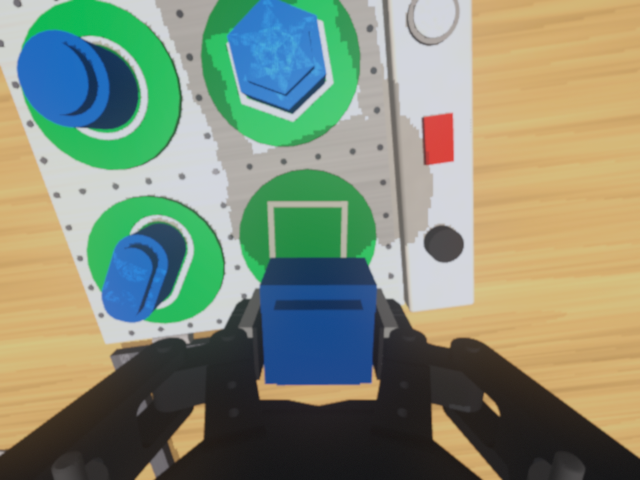

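arm_command:
  plan:
    - [-7,-5,-20,0,0,0]
    - [-7,-5,-55,0,0,0]
    - [-7,-5,-78,0,0,0]
    - [-7,-5,-83,0,0,0]
    - [-7,-5,-83,0,0,0]

```text
t: 21.02
tcp_pos: [0.5798, 0.2152, 0.0314]
tool_rot: [0.065, 0.998, 0.004, 0.001]
contact_force: [0.7, 0.5, -0.8]
gripper_width: 0.0432
```

arm_command:
  plan:
    - [0,0,0,0,0,0]
    - [0,0,0,0,0,0]
    - [0,0,0,0,0,0]
  gripper: 70

```text
t: 21.4
tcp_pos: [0.5801, 0.2153, 0.032]
tool_rot: [0.065, 0.998, 0.004, 0.002]
contact_force: [1.1, -0.3, -1.1]
gripper_width: 0.0703
```

arm_command:
  plan:
    - [0,0,50,0,0,0]
    - [0,0,110,0,0,0]
    - [0,0,140,0,0,0]
    - [0,0,140,0,0,0]
    - [0,0,140,0,0,0]

```text
t: 22.02
tcp_pos: [0.5795, 0.2152, 0.171]
tool_rot: [0.065, 0.998, 0.004, 0.001]
contact_force: [-0.6, -0.0, -0.8]
gripper_width: 0.07
```

arm_command:
  plan:
    - [-250,180,40,0,0,0]
    - [-250,180,40,0,0,0]
    - [-250,180,40,0,0,0]
    - [-250,180,40,0,0,0]
    - [-250,180,40,0,0,0]

```text
t: 22.65
tcp_pos: [0.3271, 0.3955, 0.2095]
tool_rot: [0.065, 0.998, 0.003, -0.0]
contact_force: [0.6, 1.2, 0.4]
gripper_width: 0.0702
```

```bash
python3 - <<'E'
from rig import *
from h import *
T=calibration('top');Sc=calibration('scene')
ti=snapshot('top');si=snapshot('scene');s=sense();print(s['t'],s['tcp_pos'])
D={'square':(.5796,.2165,-.12),'oblong':(.5837,.1025,2.574),'hex':(.464,.2154,.60),'round':(.4645,.099,0)}
def bm(im):
    h=cv2.cvtColor(im,cv2.COLOR_RGB2HSV); return (h[...,0]>98)&(h[...,0]<128)&(h[...,1]>120)&(h[...,2]>25)
for k,d in D.items():
  for c,im in((T,ti),(Sc,si)):
    u,v=proj(c,[d[0],d[1],.05])[0]
    try:
        f=fitmould(c,im,k,u,v,z0=.026,mf=bm); print(k,np.round((f[0]-d[0],f[1]-d[1]),4),round((f[2]-d[2]+per[k]/2)%per[k]-per[k]/2,3),round(f[3],2))
    except Exception as e: print(k,e)
a=cv2.resize(ti[130:270,140:500],None,fx=2,fy=2);b=cv2.resize(si[140:440,200:520],(400,375))
o=np.zeros((280+310,720,3),np.uint8);o[:280]=a;o[280:,:400]=b[:310]
cv2.imwrite('pics/end.png',o[...,::-1])
E
```

```text
22.75 [0.32458068 0.39751152 0.21029478]
square [0.0021 0.0004] -0.017 0.91
square [0.0003 0.0011] 0.111 0.89
oblong [0.0008 0.0017] 0.062 0.92
oblong [-0.0021  0.0027] -0.091 0.87
hex [0.0034 0.0013] -0.069 0.92
hex [0.001  0.0034] -0.214 0.88
round [0.0008 0.0009] -0.429 0.91
round [-0.0019  0.0031] 0.088 0.85
```

View pics/end.png

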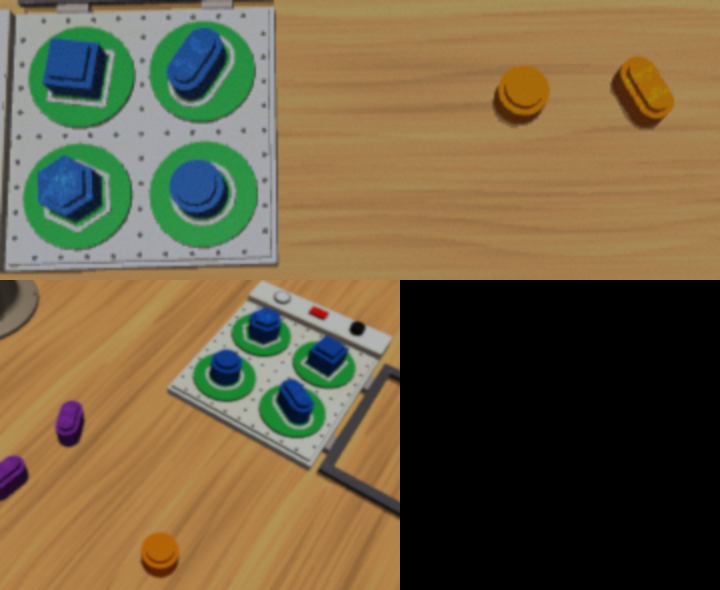

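All four moulds stand inside their outlines and are parallel to them, and both orange moulds are at their original pixels (~(401,176) and (462,175)). I hand in.

```bash
python3 -c "
from rig import *
print(hand_in())"
```

```text
the job is handed in; nothing more can be done
None
```

All four blue moulds (round, hex, oblong and square) were placed upright on their own outlined discs. I handed the job in at about 23 s. The hand-in reports no verdict.

**Position:** the final top and scene pictures put every mould within about 4 mm of its outline centre, against the 12 mm allowed.

**Turn:** the top camera puts the square, oblong and hex moulds within 0.07 rad of their outlines. The scene camera disagreed somewhat: up to 0.11 rad for square and oblong, and 0.21 rad for hex, against the 0.26 rad allowed. That picture is blurry and its hex fits had been unreliable before, when they missed the hex mould's starting turn by about 0.2 rad. A wrist picture taken just after placing showed the hex parallel to its outline.

**Left alone:** both orange moulds appear unmoved, judged by eye against the first picture. I did not handle the purple and white look-alikes. The network had suggested the white one and a purple one as the blue oblong, and I rejected both on colour.

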